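# Pin the casting mould together on its inclined stand

## Task

Lay the loose half of the casting mould (blue grip) on the sloping stand beside the steel half, slid down against the ledge so that it holds the switch lever pressed, and against the steel half, with its hinge knuckle lying over the knuckle of the steel half. Then take the orange-headed hinge pin from its holder and push it through both knuckles until its head sits fully home on the upper one, and let go. Do not tip or shove the red vial, the red resin mount and the steel weight that stand around.

Things in the scene. Friction and masses are not known exactly. Their poses are not given: they have to be found in the camera images.
- stand: Grey fixed stand, base 185 x 150 mm, origin under its middle on the worktop, z up. It carries a plate that slopes 30 deg up towards +x. In its frame: U (uphill) = (0.866, 0, 0.5), Y = (0, 1, 0), N (out of the slope) = (-0.5, 0, 0.866). Plate, steel mould half, ledge and switch are one carriage, clamped up to 5 mm up or down the slope (d) from nominal; d is not reported: find it by touch or sight.
- ledge_corner (a point): Nominal (d = 0) point on the plate's face where ledge and steel half's parting plane meet; axes as the stand. u, y, n in mm count from here along U, Y, N; all real u are d more. Ledge: uphill face u=0, y=4 to 74 (gap y=28 to 42 for the lever), n=0 to 22. Steel half: body u=0 to 88, y=-45 to 0, n=0 to 46.
- lower_knuckle (a point): Nominal (d = 0) centre of the bore mouth of the steel half's knuckle, at u=108, y=0, n=22.5 from ledge_corner; axes as the stand. Knuckle 32 x 32 mm in U and Y, n=0 to 22.5; bore along N, 13.5 mm wide, funnelled 2 mm at the mouth, closed by the plate at n=0.
- switch_lever (a joint): Hinged switch lever with red roller (y=35, n=24 mm) in the ledge's gap. 0 rad = free: roller stands 6.5 mm uphill of the ledge face (do not lower the part onto it). A part slid downhill to the ledge turns it against a spring of 0.4 to 0.8 N: about 0.28 rad with the part at the ledge, 0.20 with the part 2 mm off.
- mould_half: Loose aluminium mould half, 0.26 to 0.49 kg. Origin on its underside below the grip, z up. Body x=-45 to 43, y=-30 (parting face) to 15, z=0 to 46 mm, with half of a 30 mm round cavity. Blue grip 40 (x) x 22 (y) mm about x=y=0, z=46 to 82: take it across y. Knuckle 32 x 32 mm about x=63, y=-30, z=23.5 to 46. Home: x, y, z along U, Y, N, origin at u=45+d, y=30, n=0.
- half_bore (a point): Centre of the upper mouth of the loose half's knuckle bore, (63, -30, 46) mm in mould_half, same axes; bore along z, 13.5 mm wide, funnelled 2 mm. Home, this knuckle lies 1 mm above the steel one. Uphill of home the body would land on the steel knuckle: lower it about 22 mm to +y and 13 mm uphill of home, slide it downhill to the ledge, then to -y against the steel half.
- hinge_pin: Hinge pin 87 mm long, 0.10 to 0.15 kg, upright in its holder. Origin at the tip of the nose, z towards the head. Steel shank 12 mm wide, z=0 to 43 mm, nose tapered to 7 mm over 5 mm; orange square head 28 x 28 mm, z=43 to 87, sides along x and y. Fully home the nose is 43 mm below half_bore, about 20 mm inside the steel knuckle.
- pin_holder: Fixed grey block 70 x 70 x 50 mm, origin under its middle, with a 15 mm hole in which the pin stands, its head resting on the block's top at z = 50 mm.
- vial_red: Bystander: glass vial with black cap, 23 x 53 mm, standing; origin under its middle.
- resin_mount_red: Bystander: red round resin mount, 30 x 18 mm; origin under its middle.
- steel_weight: Bystander: steel disc weight, 42 x 24 mm; origin under its middle.
Mind the look-alikes: they are no part of the job. Several things have the shape of the mould_half; the one meant has the colours described above.

How it is judged:
By the outcome, as a careful person would: the job done as asked, in the order asked, and still so for the second after the job is handed in, with the robot touching nothing.
It also fails if it takes over 67 s, if anything falls off the work surface, if the arm or the gripper's body presses on something with over 40 N, if the wrist force passes 120 N, or if a joint passes its speed limit or range.

## Robot

A 6-joint arm with a two-finger parallel gripper is mounted at the origin on a cart in front of the work surface, level with it; the furniture and walls round the work are solid. World frame = base frame: x ahead of the robot, y to its left, z up, the work surface at z = 0. Lengths are in m, angles in degrees, forces in N, time in s.
With the tool pointing down it reaches from about 0.375 to 0.9 m from the base axis. Payload 3.1 kg.
Tool frame: the origin (TCP) lies midway between the tips of the shut fingers; the grasp point (between the pads) lies bot.hold_point_z behind it (bot.hold_point_z is the distance from the TCP to the grasp point, in m); z points along the fingers, y is the direction in which the jaws open and shut (so a half turn about z gives the same grasp; the last joint's range is limited). The gripper opens to 87 mm and grips with 3 to 60 N. Pads are 19 mm wide; open, the fingers measure 117 mm over their backs; the gripper's body (75 mm by 190 mm) begins 51 mm behind the grasp point.
Start: joints at [66.091, 30.224, 82.088, -0, 67.689, -10.227], TCP at [0.148, 0.607, 0.223] pointing down, gripper open.
Joint ranges: [-176.69, 176.69], [-43.24, 126.21], [12.49, 139.97], [-82, 262], [0, 151.66], [-163.58, 163.58]. Speed limits (degrees/s): [159.86, 159.86, 180, 180, 180, 180].

## Interface

Orientations are given as a 3x3 rotation matrix whose columns are the frame's x, y, z axes.
In Python, from rig import bot, vision gives the robot as it stands.
- The arm moves only by the shell command python3 -m inch 'ROWS'. ROWS is JSON, a list of rows, each a list of 5 numbers: the finger opening in mm, from 0 to 87, then the shift along the tool's x, y, z in mm, then the turn about the tool's z in rad. In form: [[hand, dx, dy, dz, roll], ...]. A call has 1 to 8 rows; each row is the pose to reach, as a shift and turn from the pose measured when the call began, along the tool's axes at that moment; what a row does not reach only later rows make up. A row lasts 1/10 s, in which the tool goes at most 50 mm and 8.59 degrees, less where a joint would pass 70% of its speed; a pose out of reach is approached as far as the arm can. A call with a gripper value outside its range is refused whole. The fingers move at their own pace and stop on an object; the grip force is fixed at half the most. Time passes only in rows, so rows that repeat a pose let the fingers close. It gives the time, the measured TCP pose, the force and the opening at its end, in the units of the state.
- bot.read_state(): the state, without advancing time (a new reading comes with each control period).
- vision.capture(name): name is "scene" or "top"; returns (picture, depth): 384x512x3 uint8, red, green, blue; 384x512 float32, m along the optical axis (not along the pixel's ray), 0 where there is no reading.
- vision.camera_model(name): a dict with "intrinsics" (3x3 intrinsics, pixels), "camera_from_world" (4x4, takes a point from world to camera coordinates). Camera axes: x right, y down, z forward; pixel columns grow to the right and rows downward; lengths in m; the calibration is good to about 2 mm. A picture is of the moment at which its call begins. camera_model takes no time and is no camera call.
- bot.hand_in(): hands the job in, once; it reports no verdict.
The state is a dict: "time_s": time; "joint_positions": joint angles; "qvel": joint speeds; "tau": joint torques, N m; "position": TCP position; "tcp_rot": TCP orientation; "force": force on the tool from outside, world axes, zero at the start; "moment": the same for the moment, N m; "opening": opening from 0.0 (shut) to 1.0 (fully open).
Only numpy, scipy, OpenCV 4.12 (cv2) and the standard library are available. Lean on these libraries where they do the work, as an engineer would, in place of code of your own. Each camera call takes 0.05 s, during which the arm holds its last target. There are 200 camera calls.

## Working session

There is one attempt and no reset: what is moved stays moved. The work goes in short steps, Python scripts to look and compute and a shell command to move; the robot and the scene stay as the last step left them, time stands still between calls to the robot, and variables do not carry over. Pictures are saved under pics/ and viewed, about 8 in all and at most 12, crops included, and the job is handed in when it is done.

```bash
mkdir -p pics; ls
python3 - <<'E'
from rig import bot, vision
import cv2,numpy as np
for n in("scene","top"):
    p,d=vision.capture(n); np.savez(f"pics/{n}0.npz",p=p,d=d)
    cv2.imwrite(f"pics/{n}0.png",cv2.resize(p[:,:,::-1],(800,600)))
    m=vision.camera_model(n);print(m["intrinsics"],m["camera_from_world"])
s=bot.read_state();print(s["time_s"],s["tcp_rot"],s["position"],bot.hold_point_z,s["opening"])
E
```

```text
pics
[[387.22872201   0.         250.40543517]
 [  0.         387.22872201 194.77742984]
 [  0.           0.           1.        ]] [[ 0.74070908 -0.67165738 -0.01504736 -0.41417995]
 [-0.53042164 -0.57091379 -0.62666604  0.33653135]
 [ 0.41231412  0.47215867 -0.77914264  0.86918727]
 [ 0.          0.          0.          1.        ]]
[[367.39538437   0.         262.34643114]
 [  0.         367.39538437 188.85083553]
 [  0.           0.           1.        ]] [[ 0.10637295 -0.99431859 -0.00391671 -0.07302935]
 [-0.9744211  -0.10345846 -0.19949902  0.57695319]
 [ 0.19796037  0.02503782 -0.9798902   1.06864377]
 [ 0.          0.          0.          1.        ]]
0.1 [[-9.71623985e-01  2.36529537e-01 -7.81402346e-04]
 [ 2.36530588e-01  9.71622405e-01 -1.78413657e-03]
 [ 3.37227030e-04 -1.91833544e-03 -9.99998103e-01]] [0.14755254 0.60665743 0.2216713 ] 0.0187 1.001334242717605
```

View pics/scene0.png

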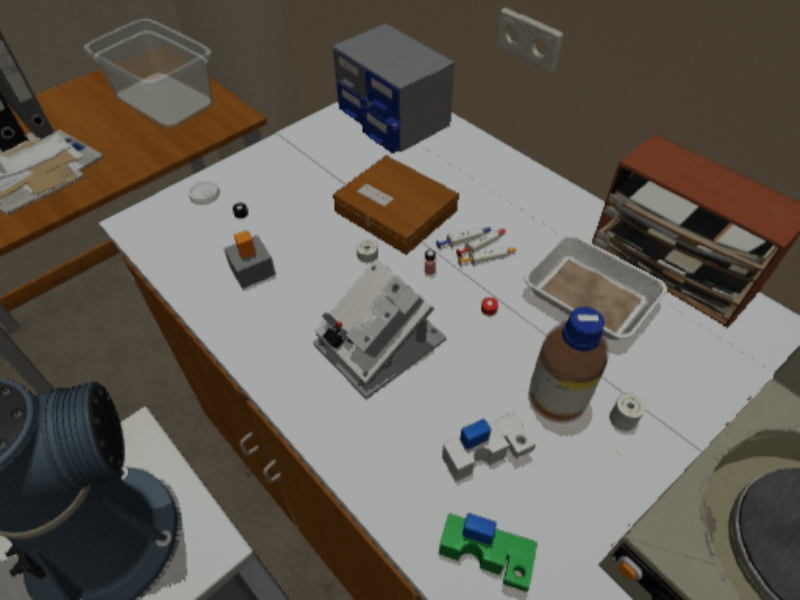

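View pics/top0.png

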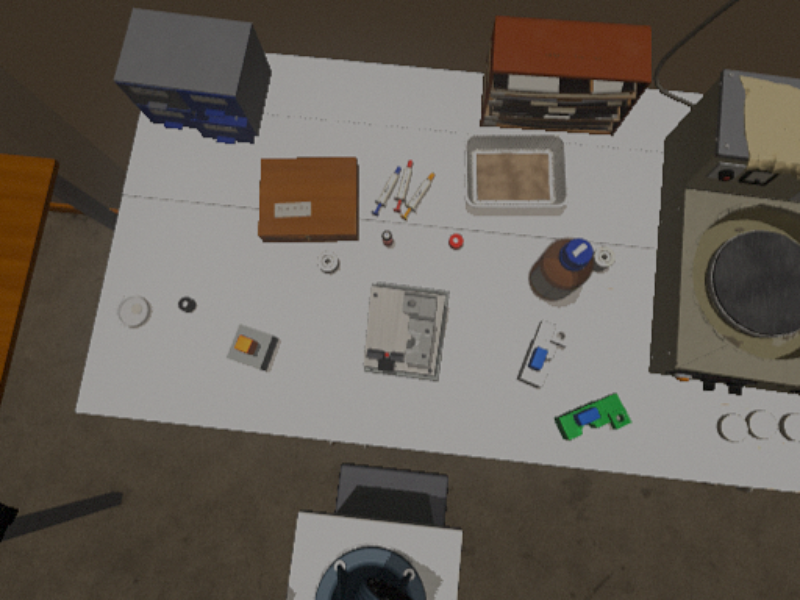

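The scene view shows the stand at (380,325), the pin and holder at (247,255), and two things shaped like the mould half: a silver one with a blue grip at (487,445) and a green one at (487,548), both with blue grips. In the top view they are at (542,355) and (592,415). The aluminium (silver) one fits the description. I'll confirm that in an enlarged crop and measure.

```bash
cat > h.py <<'E'
import numpy as np,cv2
from rig import bot,vision
def cam(n):
    m=vision.camera_model(n);return np.array(m["intrinsics"]),np.array(m["camera_from_world"])
def proj(n,P):
    K,T=cam(n);q=(T[:3,:3]@np.atleast_2d(P).T).T+T[:3,3];q=q@K.T;return q[:,:2]/q[:,2:]
def ray(n,uv,z):
    "pixel -> world point on plane z"
    K,T=cam(n);R=T[:3,:3];c=-R.T@T[:3,3];d=R.T@np.linalg.solve(K,[*uv,1.]);return c+d*(z-c[2])/d[2]
def two(uvs,uvt):
    A=[];b=[]
    for n,uv in(("scene",uvs),("top",uvt)):
        K,T=cam(n);M=K@T[:3]
        for i in(0,1): r=M[i]-uv[i]*M[2];A.append(r[:3]);b.append(-r[3])
    x=np.linalg.lstsq(np.array(A),np.array(b),rcond=None);return x[0]
def cloud(n,d):
    K,T=cam(n);v,u=np.indices(d.shape);p=np.stack([u,v,np.ones_like(u)],-1)@np.linalg.inv(K).T*d[...,None]
    return (p-T[:3,3])@T[:3,:3]
def crop(p,x0,y0,x1,y1,w,h): return cv2.resize(p[y0:y1,x0:x1,::-1],(w,h),interpolation=cv2.INTER_CUBIC)
E
python3 - <<'E'
from h import *
t=np.load("pics/top0.npz");s=np.load("pics/scene0.npz")
a=crop(t["p"],325,195,405,255,400,300);b=crop(t["p"],226,176,298,248,400,300*4//3)[:300] 
b=crop(t["p"],220,176,300,246,400,300)
c=crop(s["p"],280,255,360,315,400,300);d=crop(s["p"],195,165,295,255,400,300)
im=np.vstack([np.hstack([a,b]),np.hstack([c,d])]);cv2.imwrite("pics/c1.png",im)
for n,D in(("top",t),("scene",s)):
    p=D["p"];hsv=cv2.cvtColor(p,cv2.COLOR_RGB2HSV);C=cloud(n,D["d"])
    for nm,lo,hi in(("blue",(100,120,60),(125,255,255)),("orange",(5,150,120),(22,255,255)),("red",(0,170,120),(4,255,255))):
        m=cv2.inRange(hsv,lo,hi);k,l,st,ce=cv2.connectedComponentsWithStats(m)
        for i in range(1,k):
            if st[i,4]>12:
                q=C[l==i];print(n,nm,ce[i].round(1),st[i,4],np.median(q,0).round(3),q[:,2].max().round(3))
E
```

```text
top blue [143.5  75.5] 178 [0.932 0.42  0.014] 0.107
top blue [110.5  79.6] 44 [0.908 0.539 0.022] 0.029
top blue [144.1  89.1] 42 [0.886 0.42  0.023] 0.031
top blue [370.2 160.9] 168 [ 0.654 -0.293  0.216] 1.162
top blue [344.4 229. ] 93 [ 0.483 -0.264  0.081] 0.087
top blue [375.9 266. ] 107 [ 0.386 -0.361  0.081] 0.087
top orange [155.4 219.8] 79 [0.45  0.289 0.092] 0.097
top red [291.6 153.8] 34 [ 0.713 -0.092  0.018] 1.162
scene blue [242.5  66.6] 37 [0.904 0.421 0.107] 0.109
scene blue [223.7  71.9] 27 [0.909 0.537 0.026] 0.029
scene blue [250.9  78.1] 51 [0.968 0.443 0.015] 0.086
scene blue [239.8  88.1] 31 [0.886 0.418 0.026] 0.032
scene blue [49.3 93.5] 16 [ 0.407  1.135 -0.138] -0.132
scene blue [375.1 205.4] 230 [ 0.652 -0.299  0.218] 0.882
scene blue [363.8 215.1] 24 [ 0.635 -0.288  0.19 ] 0.194
scene blue [304.3 275.1] 153 [ 0.482 -0.269  0.084] 0.087
scene blue [306.8 336.3] 202 [ 0.385 -0.365  0.083] 0.088
scene orange [154.9 151.5] 58 [0.449 0.287 0.095] 0.098
scene orange [402.4 363.8] 19 [ 0.471 -0.526  0.109] 0.112
scene red [313.2 194.3] 40 [ 0.716 -0.096  0.021] 0.023
```

View pics/c1.png

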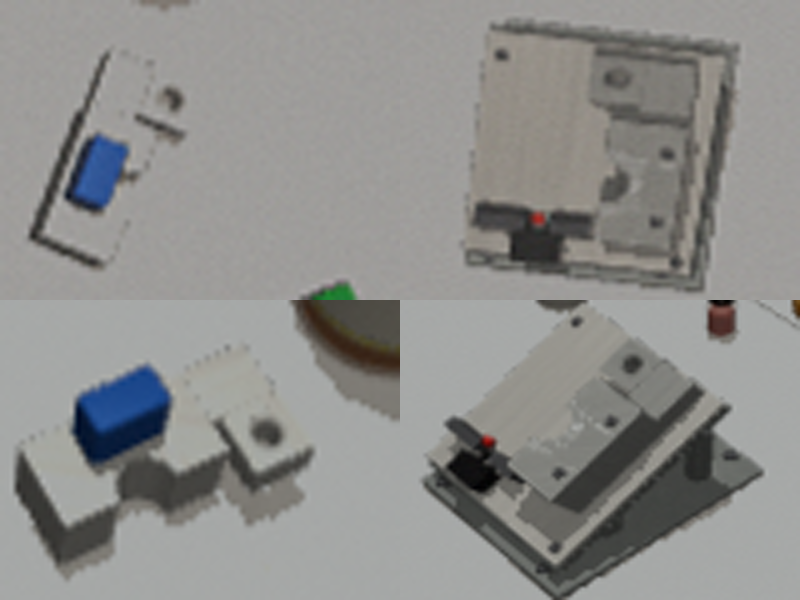

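The silver one (top-left and bottom-left crops) has a bare aluminium body, a blue grip and its knuckle bore at crop (172,98), so it is the mould half. The green one has the wrong colour. The stand crops show the steel knuckle bore at (617,77) and (632,363), and the red roller at (538,218) and (488,441).

Run:
```python
from h import *
t=np.load("pics/top0.npz");s=np.load("pics/scene0.npz")
CT=cloud("top",t["d"]);CS=cloud("scene",s["d"])
f=lambda v:np.round(v,4)
print("bore steel",f(two((253,183.9),(263.4,194.0))),"roller",f(two((217,207.3),(247.6,226.9))))
# part bore: scene crop (267,430)
b=two((280+267/5,255+130/5),(359.4,214.6));print("half bore",f(b))
for n,C,D,box in(("top",CT,t,(325,195,380,250)),("scene",CS,s,(280,255,345,315))):
    x0,y0,x1,y1=box;q=C[y0:y1,x0:x1].reshape(-1,3)
    hsv=cv2.cvtColor(D["p"],cv2.COLOR_RGB2HSV)[y0:y1,x0:x1].reshape(-1,3);bl=cv2.inRange(hsv[None],(100,120,60),(125,255,255))[0]>0
    m=(abs(q[:,2]-.046)<.006)&~bl
    if n=="top":print("table z",np.median(q[q[:,2]<.01,2]))
    print(n,"body z",np.median(q[m,2]),m.sum())
    r=cv2.minAreaRect(q[m,:2].astype(np.float32)*1000);print(" body rect",r)
    g=bl&(q[:,2]>.074);print(" grip",g.sum(),np.median(q[g],0),cv2.minAreaRect(q[g,:2].astype(np.float32)*1000))
# grip top contour by rays at z=.082 top view
hsv=cv2.cvtColor(t["p"],cv2.COLOR_RGB2HSV)
# plate plane
for n,C,box in(("top",CT,(240,186,256,214)),("scene",CS,(228,172,243,190))):
    x0,y0,x1,y1=box;q=C[y0:y1,x0:x1].reshape(-1,3);q=q[q[:,2]>.02]
    for _ in range(3):
        c=q.mean(0);nn=np.linalg.svd(q-c)[2][2];nn*=np.sign(nn[2]);q=q[abs((q-c)@nn)<.003]
    print(n,"plate",f(c),f(nn),"tilt",np.degrees(np.arccos(nn[2])),"yaw",np.degrees(np.arctan2(-nn[1],-nn[0])),len(q))
for n,C,D in(("top",CT,t),("scene",CS,s)):
    hsv=cv2.cvtColor(D["p"],cv2.COLOR_RGB2HSV);m=(cv2.inRange(hsv,(5,120,80),(24,255,255))>0)&(C[...,2]>.088)&(C[...,2]<.11)&(abs(C[...,0]-.45)<.04)&(abs(C[...,1]-.29)<.04)
    q=C[m];print(n,"pin head top",q.mean(0),np.ptp(q,axis=0),cv2.minAreaRect(q[:,:2].astype(np.float32)*1000))
    m=(abs(C[...,2]-.05)<.004)&(abs(C[...,0]-.45)<.07)&(abs(C[...,1]-.28)<.07);print(" holder",cv2.minAreaRect(C[m][:,:2].astype(np.float32)*1000),m.sum())
```

```text
bore steel [ 0.5531 -0.0183  0.1295] roller [0.4596 0.0187 0.0789]
half bore [ 0.5357 -0.3143  0.0484]
table z -0.0006240346794999416
top body z 0.04531854943714703 476
 body rect ((496.4765319824219, -285.3810119628906), (61.70379638671875, 123.8007583618164), 72.95812225341797)
 grip 91 [ 0.48286188 -0.26385667  0.08107936] ((483.1234130859375, -265.21527099609375), (20.919523239135742, 36.93666076660156), 73.4300308227539)
scene body z 0.047717813547006424 818
 body rect ((519.5718994140625, -292.71844482421875), (63.1077766418457, 172.31362915039062), 73.99520874023438)
 grip 153 [ 0.48216909 -0.26867253  0.08351649] ((483.32666015625, -267.85394287109375), (19.407133102416992, 38.34668731689453), 73.20622253417969)
top plate [0.523  0.0222 0.1812] [-0.1146  0.9925  0.0434] tilt 87.51296508296882 yaw -83.4141005100909 60
scene plate [0.5469 0.041  0.0994] [-0.5614  0.3128  0.7661] tilt 39.992213817229704 yaw -29.122979708879814 42
top pin head top [0.45031724 0.28869128 0.0924803 ] [0.03114859 0.02984514 0.00849422] ((450.4923400878906, 289.4761962890625), (26.95098304748535, 26.719562530517578), 74.45611572265625)
 holder ((451.27044677734375, 289.015625), (71.20267486572266, 69.32789611816406), 77.92399597167969) 378
scene pin head top [0.44894962 0.28441136 0.09454809] [0.02852024 0.0284885  0.009695  ] ((449.431884765625, 285.5269775390625), (26.281005859375, 26.39480972290039), 75.765380859375)
 holder ((450.520263671875, 287.4461975097656), (73.03057861328125, 69.9223403930664), 77.8417739868164) 300
```

Run:
```python
from h import *
D={n:np.load(f"pics/{n}0.npz") for n in("top","scene")}
f=lambda v:np.round(v,4)
for n in D:
    d=D[n]["d"];C=cloud(n,d);q=C[(d>0)&(abs(C[...,0]-.5)<.14)&(abs(C[...,1]-0)<.12)&(C[...,2]>.012)&(C[...,2]<.25)]
    # RANSAC plane w/ tilt near 30
    rng=np.random.default_rng(0);best=(0,)
    for _ in range(3000):
        a,b,c=q[rng.choice(len(q),3,False)];k=np.cross(b-a,c-a);L=np.linalg.norm(k)
        if L<1e-4: continue
        k/=L;k*=np.sign(k[2])
        if abs(k[2]-.866)>.06 or k[0]>-.3: continue
        i=abs((q-a)@k)<.002
        if i.sum()>best[0]:best=(i.sum(),i)
    i=best[1]
    P=q[i];c=P.mean(0);k=np.linalg.svd(P-c)[2][2];k*=np.sign(k[2])
    print(n,best[0],"plane c",f(c),"N",f(k),"tilt",np.degrees(np.arccos(k[2])).round(2),"yaw",np.degrees(np.arctan2(-k[1],-k[0])).round(2),"off",f(c@k))
    N=np.array([-.5,0,.866])
    h=(q-c)@k
    print(" levels",np.histogram(h*1000,bins=np.arange(-60,70,5)))
    r=cv2.minAreaRect((q[i]@np.array([[.866,0,.5],[0,1,0]]).T*1000).astype(np.float32));print(" rect uy",r)
    lo=C[(d>0)&(abs(C[...,0]-.5)<.15)&(abs(C[...,1])<.15)&(C[...,2]>.006)&(C[...,2]<.018)];print(" base",len(lo),lo.min(0),lo.max(0),cv2.minAreaRect((lo[:,:2]*1000).astype(np.float32)))
```

```text
top 1005 plane c [0.5118 0.0056 0.0769] N [-0.496   0.0211  0.868 ] tilt 29.77 yaw -2.44 off -0.187
 levels (array([  0,   1,   0,   0,   0,   0,   0,   1,  17,  31,  35, 702, 774,
        48,  44,  94, 269,  43,  14,  11, 133, 281,   5,   0,   0]), array([-60, -55, -50, -45, -40, -35, -30, -25, -20, -15, -10,  -5,   0,
         5,  10,  15,  20,  25,  30,  35,  40,  45,  50,  55,  60,  65]))
 rect uy ((477.080078125, -5.474510192871094), (139.78343200683594, 164.8486785888672), 88.8437271118164)
 base 338 [ 0.36004708 -0.11723515  0.00604211] [0.64533145 0.14792431 0.01720061] ((503.81573486328125, 15.897918701171875), (305.72735595703125, 239.1231231689453), 5.28480863571167)
scene 1245 plane c [ 0.5028 -0.0034  0.0744] N [-0.5002  0.0138  0.8658] tilt 30.02 yaw -1.58 off -0.1871
 levels (array([ 35,  18,  22,  25,  18,  10,  10,  34,  87,  70,  97, 729, 926,
        72,  65, 116, 375,  67,  40,  30, 118, 416,   8,   0,   0]), array([-60, -55, -50, -45, -40, -35, -30, -25, -20, -15, -10,  -5,   0,
         5,  10,  15,  20,  25,  30,  35,  40,  45,  50,  55,  60,  65]))
 rect uy ((478.22918701171875, -6.965278625488281), (141.553955078125, 164.34725952148438), 89.17415618896484)
 base 929 [ 0.35477229 -0.14603285  0.00602922] [0.64812841 0.14972543 0.01792931] ((500.48291015625, 3.2949676513671875), (294.1234436035156, 290.7889709472656), 89.09980010986328)
```

```bash
cat >> h.py <<'E'
def fr(yaw=-1.5):
    a=np.radians(yaw);Rz=np.array([[np.cos(a),-np.sin(a),0],[np.sin(a),np.cos(a),0],[0,0,1]])
    return Rz@np.array([[.866,0,-.5],[0,1,0],[.5,0,.866]])   # columns U,Y,N
E
python3 - <<'E'
from h import *
for n in("top","scene"):
    D=np.load(f"pics/{n}0.npz");d=D["d"];C=cloud(n,d);p=D["p"]
    q=C[(d>0)&(abs(C[...,0]-.5)<.14)&(abs(C[...,1]-0)<.12)&(C[...,2]>.012)&(C[...,2]<.25)]
    F=fr();w=q@F*1000;w[:,2]+=187
    b=w[(abs(w[:,2]-46)<4)];r=lambda x:np.percentile(x,[0,2,10,50,90,98,100]).round(1)
    # use only contiguous steel region
    print(n,"body u",r(b[:,0]),"y",r(b[:,1]),"n",np.median(b[:,2]))
    print(cv2.minAreaRect(b[:,:2].astype(np.float32)))
    k=w[(abs(w[:,2]-22.5)<3)&(w[:,0]>b[:,0].max()+2)];print(" knuckle u",r(k[:,0]),"y",r(k[:,1]),"n",np.median(k[:,2]))
    k=w[(abs(w[:,2]-22)<3)&(w[:,0]<b[:,0].min()+15)&(w[:,1]>0)];print(" ledge top u",r(k[:,0]),"y",r(k[:,1]),"n",np.median(k[:,2]))
    k=w[abs(w[:,2])<2];print(" plate u",r(k[:,0]),"y",r(k[:,1]),np.median(k[:,2]))
for v in([0.5531,-0.0183,0.1295],[0.4596,0.0187,0.0789]):print("bore/roller",(np.array(v)@fr()*1000+[0,0,187]).round(1))
# bore by dark blob centroid in both images at n=22.5
E
```

```text
top body u [435.1 436.4 443.8 479.8 514.9 521.3 523.7] y [-47.1 -46.2 -42.9 -26.6  -8.7  -3.7  -2.3] n 44.48760826311012
((479.4113464355469, -24.732135772705078), (88.60948944091797, 44.610416412353516), 0.17819878458976746)
 knuckle u [525.8 526.3 529.1 542.  556.  558.1 559.6] y [-47.2 -46.3 -43.1 -18.8   7.4  11.4  13.7] n 21.281260669113664
 ledge top u [403.1 403.8 408.8 428.4 434.3 435.6 439.4] y [ 3.   3.9 11.6 40.8 63.3 68.1 69. ] n 20.36324261416462
 plate u [395.3 398.2 408.7 482.9 544.8 558.1 559.8] y [-62.2 -60.6 -54.4  24.8  67.1  75.4  77.3] -0.7479552267870417
scene body u [436.6 437.4 444.3 480.8 515.7 522.1 523.4] y [-49.8 -48.5 -46.1 -28.8 -10.1  -4.6  -1.8] n 46.32980816876537
((480.1021728515625, -25.72663688659668), (47.1875114440918, 86.60611724853516), 89.27943420410156)
 knuckle u [525.5 526.6 529.4 542.3 555.8 558.3 559.4] y [-49.1 -47.4 -43.9 -22.3   6.5  10.9  13.7] n 22.955577461822458
 ledge top u [403.4 403.6 406.9 426.3 434.1 435.8 439.4] y [ 1.   2.3 13.  32.9 58.3 67.4 69.3] n 21.5287045845685
 plate u [395.6 397.2 406.1 473.4 542.  557.5 560.4] y [-64.1 -62.5 -57.1  26.8  67.3  75.3  77.6] 0.19634159571123178
bore/roller [544.   -3.8  22.5]
bore/roller [436.9  30.7  25.9]
```

```bash
cat >> h.py <<'E'
O=np.array([435.8,-3.,-187.])
def W(u,y,n): return fr()@(O+[u,y,n])/1000      # stand coords mm -> world m
def S(p): return fr().T@(np.array(p)*1000)-O    # world -> stand coords mm
def go(*targets,head=None):
    "print tool deltas for world TCP targets; head = heading deg of tool y minus 90"
    s=bot.read_state();R=np.array(s["tcp_rot"]);p=np.array(s["position"])
    for t in targets: print("d",((R.T@(np.array(t)-p))*1000).round(1),end=" ")
    h=np.degrees(np.arctan2(R[1,1],R[0,1]))-90
    print("| t",round(s["time_s"],2),"pos",p.round(4),"head",h.round(2),"tiltz",R[:2,2].round(3),"F",np.round(s["force"],1),"M",np.round(s["moment"],2),"open",round(s["opening"]*87,1))
    if head is not None: print(" roll",np.radians(-(head-h)).round(4))
E
python3 -c "
from h import *
go((.45,.25,.22),(.483,-.2665,.15),(.483,-.2665,.052),head=-16.8)
print(W(45,30,0),W(58,52,0),W(150,30,0))"
```

```text
d [-378.2 -275.     2.1] d [-532.5 -768.9   73. ] d [-532.5 -768.7  171. ] | t 0.1 pos [0.1476 0.6067 0.2217] head -13.68 tiltz [-0.001 -0.002] F [ 0.2 -0.3  0.6] M [ 0.02 -0.01 -0.04] open 87.1
 roll 0.0544
[0.51040486 0.01364383 0.078458  ] [0.52223489 0.03534159 0.084958  ] [0.6013037  0.01126356 0.130958  ]
```

```bash
python3 -m inch '[[60,-378,-275,0,0.05],[60,-378,-275,0,0.05],[60,-378,-275,0,0.05],[60,-378,-275,0,0.05],[60,-378,-275,0,0.05],[60,-378,-275,0,0.05],[60,-378,-275,0,0.05],[60,-378,-275,0,0.05]]'; python3 -c "
from h import *
go((.45,.25,.22),(.483,-.2665,.15),(.483,-.2665,.052),head=-16.8)"
```

```text
time_s: 0.9
position: [0.4068, 0.3, 0.222]
tcp_rot: [[-0.959, 0.285, -0.001], [0.285, 0.959, -0.002], [0.001, -0.002, -1.0]]
force: [1.1, 1.1, -0.9]
opening: 0.694
d [-55.7 -35.6   2. ] d [-234.4 -521.2   72.9] d [-234.5 -521.   170.9] | t 0.9 pos [0.4068 0.3    0.222 ] head -16.54 tiltz [-0.001 -0.002] F [ 1.1  1.1 -0.9] M [0.01 0.01 0.04] open 60.4
 roll 0.0045
```

```bash
python3 -m inch '[[60,-234,-521,0,0],[60,-234,-521,0,0],[60,-234,-521,0,0],[60,-234,-521,0,0],[60,-234,-521,0,0],[60,-234,-521,0,0],[60,-234,-521,0,0],[60,-234,-521,0,0]]'; python3 -c "
from h import *
go((.483,-.2665,.12),(.483,-.2665,.052),head=-16.8)"
```

```text
time_s: 1.7
position: [0.4593, -0.0966, 0.2226]
tcp_rot: [[-0.958, 0.285, -0.001], [0.285, 0.958, -0.002], [0.001, -0.002, -1.0]]
force: [1.0, -0.3, 0.8]
opening: 0.686
d [ -71.3 -155.9  102.8] d [ -71.3 -155.8  170.8] | t 1.7 pos [ 0.4593 -0.0966  0.2226] head -16.57 tiltz [-0.001 -0.002] F [ 1.  -0.3  0.8] M [ 0.02 -0.09 -0.02] open 59.7
 roll 0.004
```

```bash
python3 -m inch '[[60,-71,-156,0,0.004],[60,-71,-156,20,0.004],[60,-71,-156,60,0.004],[60,-71,-156,100,0.004],[60,-71,-156,103,0.004],[60,-71,-156,103,0.004]]'
python3 - <<'E'
from h import *
go((.483,-.2665,.052),head=-16.8)
a,_=vision.capture("top");b,_=vision.capture("scene")
cv2.imwrite("pics/c2.png",np.hstack([crop(a,305,185,405,260,400,300),crop(b,260,215,360,290,400,300)]))
E
```

```text
time_s: 2.3
position: [0.4806, -0.2666, 0.1162]
tcp_rot: [[-0.957, 0.291, -0.007], [0.291, 0.957, 0.003], [0.008, 0.001, -1.0]]
force: [-0.8, 0.7, 0.7]
opening: 0.688
d [-2.7  0.8 64.2] | t 2.3 pos [ 0.4806 -0.2666  0.1162] head -16.94 tiltz [-0.007  0.003] F [-0.8  0.7  0.7] M [ 0.   -0.03 -0.  ] open 59.9
 roll -0.0024
```

View pics/c2.png

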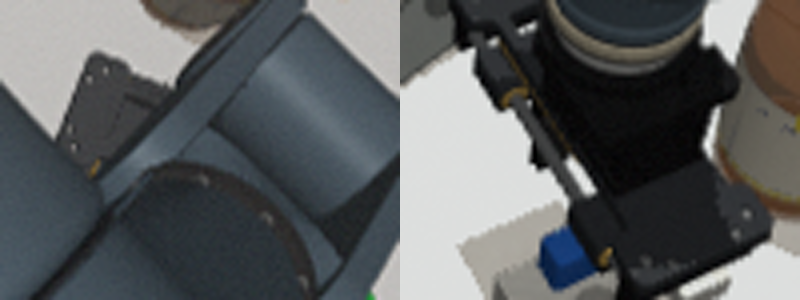

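The fingers straddle the blue grip at crop (565,258). Descending to grasp.

```bash
python3 -m inch '[[60,-3,0,30,0],[60,-3,0,60,0],[60,-3,0,64,0],[60,-3,0,64,0],[10,-3,0,64,0],[10,-3,0,64,0],[10,-3,0,64,0],[10,-3,0,64,0]]'; python3 -m inch '[[10,0,0,0,0],[10,0,0,0,0],[10,0,0,-10,0],[10,0,0,-40,0],[10,0,0,-80,0],[10,0,0,-100,0],[10,0,0,-100,0]]';python3 -c "
from h import *
go(head=-16.8)"
```

```text
time_s: 3.2
position: [0.4854, -0.2673, 0.0564]
tcp_rot: [[-0.957, 0.289, -0.001], [0.289, 0.957, -0.001], [0.001, -0.002, -1.0]]
force: [0.6, -0.7, 1.6]
opening: 0.411
time_s: 3.9
position: [0.4872, -0.2684, 0.1596]
tcp_rot: [[-0.957, 0.289, 0.004], [0.289, 0.957, -0.006], [-0.005, -0.004, -1.0]]
force: [-0.3, -0.1, -2.7]
opening: 0.249
| t 3.9 pos [ 0.4872 -0.2684  0.1596] head -16.82 tiltz [ 0.004 -0.006] F [-0.3 -0.1 -2.7] M [-0.02 -0.04 -0.03] open 21.7
 roll -0.0003
```

```bash
python3 -c "
from h import *
E=W(124,62,0);f=fr()[:,0]*[1,1,0];f/=np.linalg.norm(f);print(E)
T=E-f*.035+[0,0,.053]
go((.47,-.1,T[2]+.05),T+[0,0,.05],T+[0,0,.01],head=-1.5)"
```

```text
[0.57963308 0.043842   0.117958  ]
d [ 64.8 156.  -62.3] d [ 35.3 316.1 -62.9] d [ 35.5 316.3 -22.9] | t 3.9 pos [ 0.4872 -0.2684  0.1596] head -16.82 tiltz [ 0.004 -0.006] F [-0.3 -0.1 -2.7] M [-0.02 -0.04 -0.03] open 21.7
 roll -0.2673
```

```bash
python3 -m inch '[[10,0,0,-50,-0.1],[10,35,40,-63,-0.2],[10,35,316,-63,-0.267],[10,35,316,-63,-0.267],[10,35,316,-63,-0.267],[10,35,316,-63,-0.267],[10,35,316,-63,-0.267],[10,35,316,-63,-0.267]]'; python3 -m inch '[[10,0,0,0,0],[10,0,0,0,0]]';python3 - <<'E'
from h import *
E=W(124,62,0);f=fr()[:,0]*[1,1,0];f/=np.linalg.norm(f)
T=E-f*.035+[0,0,.053]
go(T+[0,0,.03],T+[0,0,.01],head=-1.5)
a,_=vision.capture("top");b,d=vision.capture("scene")
cv2.imwrite("pics/c3.png",np.hstack([crop(a,200,150,320,240,400,300),crop(b,190,110,310,200,400,300)]))
E
```

```text
time_s: 4.7
position: [0.5438, 0.0482, 0.2193]
tcp_rot: [[-1.0, 0.024, 0.0], [0.024, 1.0, -0.004], [-0.0, -0.004, -1.0]]
force: [0.4, -1.0, -2.8]
opening: 0.25
time_s: 4.9
position: [0.5422, 0.0491, 0.2174]
tcp_rot: [[-1.0, 0.022, -0.004], [0.022, 1.0, -0.004], [0.004, -0.004, -1.0]]
force: [-0.5, 0.1, -2.5]
opening: 0.248
d [-2.6 -4.3 16.4] d [-2.7 -4.2 36.4] | t 4.9 pos [0.5422 0.0491 0.2174] head -1.25 tiltz [-0.004 -0.004] F [-0.5  0.1 -2.5] M [-0.01  0.04  0.03] open 21.6
 roll 0.0044
```

View pics/c3.png

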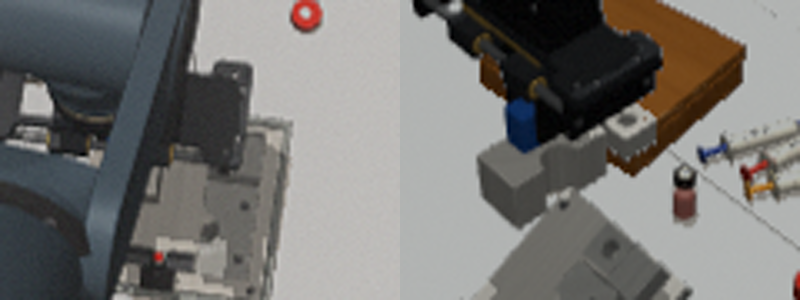

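The part is held level above the plate's upper edge, and the scene crop shows its grip, body and knuckle clear of the stand and box. Next I lower it until the knuckle end touches the edge.

```bash
python3 -m inch '[[10,-3,-3,20,0],[10,-3,-3,33,0],[10,-3,-3,40,0],[10,-3,-3,43,0],[10,-3,-3,45,0],[10,-3,-3,46,0]]';python3 -c "
from h import *
go(head=-1.5)"
```

```text
time_s: 5.6
position: [0.5454, 0.0434, 0.1733]
tcp_rot: [[-1.0, 0.025, -0.003], [0.025, 1.0, -0.006], [0.003, -0.006, -1.0]]
force: [-5.1, -2.3, 7.4]
opening: 0.251
| t 5.6 pos [0.5454 0.0434 0.1733] head -1.43 tiltz [-0.003 -0.006] F [-5.1 -2.3  7.4] M [-0.37  0.69 -0.14] open 21.9
 roll 0.0013
```

```bash
python3 -m inch '[[10,5,0,2.5,0],[10,9,0,5,0],[10,13,0,8,0],[10,17.5,0,11.5,0],[10,17.5,0,11.5,0]]';python3 - <<'E'
from h import *
go(head=-1.5)
b,d=vision.capture("scene");np.savez("pics/s4.npz",p=b,d=d)
cv2.imwrite("pics/c4.png",crop(b,190,110,310,200,640,480))
E
```

```text
time_s: 6.1
position: [0.5286, 0.0436, 0.1628]
tcp_rot: [[-1.0, 0.025, 0.0], [0.025, 1.0, -0.006], [-0.001, -0.006, -1.0]]
force: [0.5, -0.7, 3.5]
opening: 0.249
| t 6.1 pos [0.5286 0.0436 0.1628] head -1.42 tiltz [ 0.    -0.006] F [ 0.5 -0.7  3.5] M [-0.11 -0.29 -0.03] open 21.6
 roll 0.0014
```

View pics/c4.png

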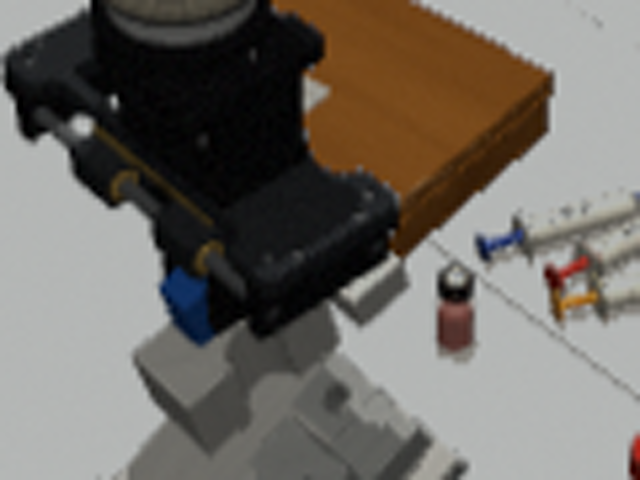

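The part is tilting nose up (grip at (190,300) rotated) with little force. I'll continue the arc.

```bash
python3 -m inch '[[10,4,0,4,0],[10,7.5,0,7.5,0],[10,11,0,11.5,0],[10,14,0,15.5,0],[10,15,0,17,0],[10,15,0,17,0]]';python3 - <<'E'
from h import *
go(head=-1.5);print(S(bot.read_state()["position"]))
d=vision.capture("scene");b,d=d;np.savez("pics/s5.npz",p=b,d=d)
C=cloud("scene",d);w=(C.reshape(-1,3)@fr()*1000-O);w=w[(d.ravel()>0)]
m=(abs(w[:,0]-80)<70)&(w[:,1]>5)&(w[:,1]<90)&(w[:,2]>30)&(w[:,2]<60)
hs,e=np.histogram(w[m,2],bins=np.arange(30,60,2));print(hs,e)
q=w[m&(abs(w[:,2]-47)<5)];print(len(q),q.min(0),q.max(0))
A=np.c_[q[:,:2],np.ones(len(q))];print("slope fit",np.linalg.lstsq(A,q[:,2],rcond=None)[0])
E
```

```text
time_s: 6.75
position: [0.5129, 0.044, 0.1454]
tcp_rot: [[-1.0, 0.025, -0.002], [0.025, 1.0, -0.006], [0.002, -0.006, -1.0]]
force: [-0.9, -0.2, 3.0]
opening: 0.25
| t 6.75 pos [0.5129 0.044  0.1454] head -1.42 tiltz [-0.002 -0.006] F [-0.9 -0.2  3. ] M [ 0.05 -0.13 -0.01] open 21.7
 roll 0.0014
[79.90149286 60.38099209 57.13163704]
[ 8 13  9  7  5  9 13 57 77 28  4  0  1  1] [30 32 34 36 38 40 42 44 46 48 50 52 54 56 58]
179 [42.03271337 29.53577052 42.31668166] [85.63871066 75.675714   51.43919106]
slope fit [-6.12542447e-03  2.85591981e-03  4.67844997e+01]
```

```bash
python3 -m inch '[[10,6,-1,3,0],[10,12,-3,6.5,0],[10,18,-5,10,0],[10,24,-7,13.5,0],[10,24,-7,13.5,0]]';python3 -c "
from h import *
go(head=-1.5);print(S(bot.read_state()['position']))"
```

```text
time_s: 7.3
position: [0.4861, 0.0375, 0.1308]
tcp_rot: [[-1.0, 0.025, -0.007], [0.025, 1.0, -0.005], [0.007, -0.005, -1.0]]
force: [-0.1, -0.0, -2.6]
opening: 0.251
| t 7.3 pos [0.4861 0.0375 0.1308] head -1.44 tiltz [-0.007 -0.005] F [-0.1 -0.  -2.6] M [ 0.03  0.08 -0.03] open 21.8
 roll 0.0011
[49.54376049 53.22718315 57.84147639]
```

```bash
python3 -m inch '[[10,2,0,2,0],[10,4,0,3.3,0],[10,6,0,4.4,0],[10,8,0,5.6,0],[10,9,0,6.1,0]]';python3 -c "
from h import *
go(head=-1.5);print(S(bot.read_state()['position']))"; python3 -m inch '[[10,1,0,0.6,0],[10,2,0,1.1,0],[10,3,0,1.7,0],[10,3,0,1.7,0]]';python3 -c "
from h import *
go(head=-1.5);print(S(bot.read_state()['position']))"
```

```text
time_s: 7.8
position: [0.478, 0.0375, 0.1252]
tcp_rot: [[-1.0, 0.025, -0.004], [0.025, 1.0, -0.006], [0.004, -0.006, -1.0]]
force: [1.0, -0.8, 3.1]
opening: 0.251
| t 7.8 pos [0.478  0.0375 0.1252] head -1.44 tiltz [-0.004 -0.006] F [ 1.  -0.8  3.1] M [ 0.08 -0.28  0.03] open 21.9
 roll 0.001
[39.75305166 53.04713199 57.04619761]
time_s: 8.2
position: [0.4759, 0.0375, 0.1239]
tcp_rot: [[-1.0, 0.025, -0.002], [0.025, 1.0, -0.006], [0.002, -0.006, -1.0]]
force: [1.2, -0.3, 5.6]
opening: 0.249
| t 8.2 pos [0.4759 0.0375 0.1239] head -1.45 tiltz [-0.002 -0.006] F [ 1.2 -0.3  5.6] M [ 0.14 -0.44  0.06] open 21.6
 roll 0.0009
[37.27510227 52.96109732 56.9596206 ]
```

```bash
python3 -m inch '[[10,1,0,0.4,0],[10,2,0,0.8,0],[10,2.5,0,1,0],[10,2.5,0,1,0]]';python3 - <<'E'
from h import *
go(head=-1.5);print(S(bot.read_state()['position']))
b,d=vision.capture("scene");t,dt=vision.capture("top")
C=cloud("scene",d);w=(C.reshape(-1,3)@fr()*1000-O);w=w[(d.ravel()>0)]
m=(abs(w[:,0]-45)<60)&(w[:,1]>3)&(w[:,1]<90)&(abs(w[:,2]-46)<5)
q=w[m];print(len(q),q.min(0),q.max(0),np.linalg.lstsq(np.c_[q[:,:2],np.ones(len(q))],q[:,2],rcond=None)[0])
cv2.imwrite("pics/c5.png",np.hstack([crop(t,210,170,310,245,400,300),crop(b,185,160,285,235,400,300)]))
E
```

```text
time_s: 8.6
position: [0.4758, 0.0374, 0.1239]
tcp_rot: [[-1.0, 0.026, 0.003], [0.026, 1.0, -0.006], [-0.003, -0.006, -1.0]]
force: [3.5, 1.2, 8.9]
opening: 0.251
| t 8.6 pos [0.4758 0.0374 0.1239] head -1.49 tiltz [ 0.003 -0.006] F [3.5 1.2 8.9] M [ 0.31 -0.5  -0.  ] open 21.8
 roll 0.0002
[37.20854396 52.88580493 56.98885164]
173 [-0.38986567 22.01973515 41.08825945] [36.27618863 67.87029157 50.97703404] [-1.93302854e-02  1.88414669e-02  4.58012246e+01]
```

View pics/c5.png

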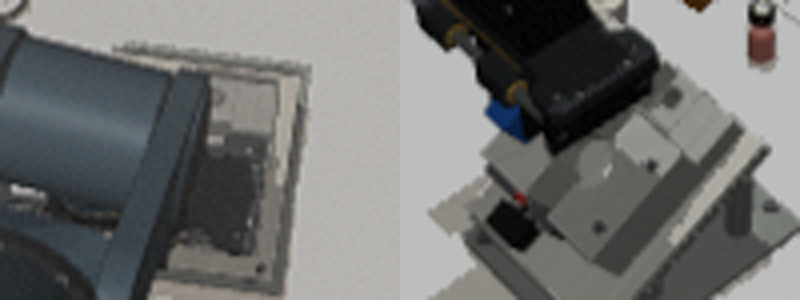

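The part lies flat at the ledge: TCP stopped at u=37.2, and the vision front edge is at u≈-0.4. The roller at crop (520,200) is pushed in. Next I slide it to -y against the steel half.

```bash
python3 -m inch '[[10,1.5,-4,1.2,0],[10,1.5,-8,1.2,0],[10,1.5,-12,1.2,0],[10,1.5,-16,1.2,0],[10,1.5,-19,1.2,0],[10,1.5,-19,1.2,0]]';python3 -c "
from h import *
go(head=-1.5);print(S(bot.read_state()['position']))"; python3 -m inch '[[10,1.5,-2,1.2,0],[10,1.5,-4,1.2,0],[10,1.5,-6,1.2,0],[10,1.5,-6,1.2,0]]';python3 -c "
from h import *
go(head=-1.5);print(S(bot.read_state()['position']))"
```

```text
time_s: 9.3
position: [0.4753, 0.0197, 0.1239]
tcp_rot: [[-1.0, 0.028, 0.007], [0.028, 1.0, -0.003], [-0.007, -0.003, -1.0]]
force: [2.2, 5.5, 11.1]
opening: 0.248
| t 9.3 pos [0.4753 0.0197 0.1239] head -1.61 tiltz [ 0.007 -0.003] F [ 2.2  5.5 11.1] M [ 1.32 -0.2   0.05] open 21.5
 roll -0.0019
[37.13232823 35.17094703 57.01827242]
time_s: 9.7
position: [0.4751, 0.0161, 0.124]
tcp_rot: [[-0.999, 0.031, 0.011], [0.031, 1.0, 0.001], [-0.011, 0.001, -1.0]]
force: [3.0, 10.0, 13.5]
opening: 0.251
| t 9.7 pos [0.4751 0.0161 0.124 ] head -1.8 tiltz [0.011 0.001] F [ 3.  10.  13.5] M [ 2.15 -0.34 -0.01] open 21.8
 roll -0.0052
[37.11134832 31.50462819 57.15285707]
```

```bash
python3 -m inch '[[10,1,0,-0.6,0],[10,1,-2,-0.3,0],[10,1,-4,-0.3,0],[10,1,-5,-0.3,0],[10,1,-5,-0.3,0]]';python3 - <<'E'
from h import *
go(head=-1.5);print(S(bot.read_state()['position']))
b,d=vision.capture("scene")
C=cloud("scene",d);w=(C.reshape(-1,3)@fr()*1000-O);w=w[(d.ravel()>0)]
m=(abs(w[:,0]-45)<60)&(w[:,1]>3)&(w[:,1]<90)&(abs(w[:,2]-46)<5)
q=w[m];print(len(q),q.min(0),q.max(0))
cv2.imwrite("pics/c6.png",crop(b,195,170,275,230,640,480))
E
```

```text
time_s: 10.2
position: [0.4743, 0.014, 0.1243]
tcp_rot: [[-0.999, 0.033, 0.012], [0.033, 0.999, 0.007], [-0.011, 0.007, -1.0]]
force: [5.2, 15.1, 2.6]
opening: 0.249
| t 10.2 pos [0.4743 0.014  0.1243] head -1.89 tiltz [0.012 0.007] F [ 5.2 15.1  2.6] M [ 2.63 -0.91  0.5 ] open 21.7
 roll -0.0069
[36.60340469 29.43165207 57.72655428]
154 [-0.41654176  3.17414963 41.68448622] [37.39910805 45.95553813 49.46758493]
```

View pics/c6.png

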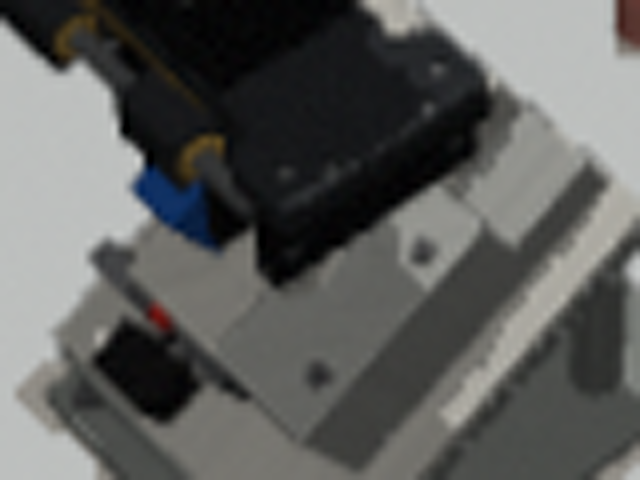

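Contact with the steel half: Fy 15 N, y stopped near 29.4, and the parting faces look shut in the crop at about (250,300). I'll release and retreat.

```bash
python3 -m inch '[[10,0,0.5,0,0],[42,0,0.5,0,0],[42,0,0.5,0,0],[42,0,0.5,0,0],[42,0,0.5,-20,0],[42,0,0.5,-60,0],[42,0,0.5,-100,0]]'; python3 -m inch '[[60,0,150,-10,0.1],[60,0,250,-10,0.2],[60,0,250,-10,0.2],[60,0,250,-10,0.2],[60,0,250,-10,0.2],[60,0,250,-10,0.2]]'
python3 - <<'E'
from h import *
go((.450,.287,.15),(.450,.287,.055),head=-14)
b,d=vision.capture("scene");t,dt=vision.capture("top");np.savez("pics/s7.npz",p=b,d=d,t=t,dt=dt)
for n,p,dd in(("scene",b,d),("top",t,dt)):
    C=cloud(n,dd);ok=dd>0;w=C@fr()*1000-O
    box=(abs(w[...,0]-50)<80)&(w[...,1]>-4)&(w[...,1]<80)&ok
    q=w[box&(abs(w[...,2]-46)<3)&(w[...,0]<92)]
    print(n,"body",len(q),q.min(0).round(1),q.max(0).round(1),"fit",np.linalg.lstsq(np.c_[q[:,:2],np.ones(len(q))],q[:,2],rcond=None)[0].round(3))
    hsv=cv2.cvtColor(p,cv2.COLOR_RGB2HSV);m=(cv2.inRange(hsv,(100,120,50),(125,255,255))>0)&box&(w[...,2]>76)
    print(" grip",m.sum(),w[m].mean(0).round(1),cv2.minAreaRect(w[m][:,:2].astype(np.float32)))
cv2.imwrite("pics/c7.png",np.hstack([crop(t,220,176,290,228,400,300),crop(b,195,160,275,220,400,300)]))
E
```

```text
time_s: 10.95
position: [0.4717, 0.0137, 0.2244]
tcp_rot: [[-0.999, 0.034, 0.007], [0.034, 0.999, 0.007], [-0.007, 0.007, -1.0]]
force: [1.0, -0.3, -0.4]
opening: 0.479
time_s: 11.55
position: [0.4795, 0.2685, 0.2362]
tcp_rot: [[-0.974, 0.226, 0.008], [0.226, 0.974, 0.009], [-0.006, 0.011, -1.0]]
force: [-0.8, -0.1, -1.0]
opening: 0.687
d [33.4 10.4 86.2] d [ 33.9   9.4 181.1] | t 11.55 pos [0.4795 0.2685 0.2362] head -13.04 tiltz [0.008 0.009] F [-0.8 -0.1 -1. ] M [-0.01 -0.01  0.  ] open 59.8
 roll 0.0168
scene body 377 [ 1.2 -4.  43.1] [91.9 46.3 49. ] fit [4.0000e-03 0.0000e+00 4.5998e+01]
 grip 123 [44.8 27.6 81.7] ((45.2317008972168, 28.298954010009766), (21.360218048095703, 38.2138671875), 88.47418975830078)
top body 231 [-1.3 -3.9 43. ] [91.6 46.2 48.8] fit [ 3.0000e-03 -6.0000e-03  4.4747e+01]
 grip 97 [45.3 30.9 79.8] ((44.35570526123047, 31.042287826538086), (20.18419647216797, 40.51730728149414), 89.67754364013672)
```

View pics/c7.png

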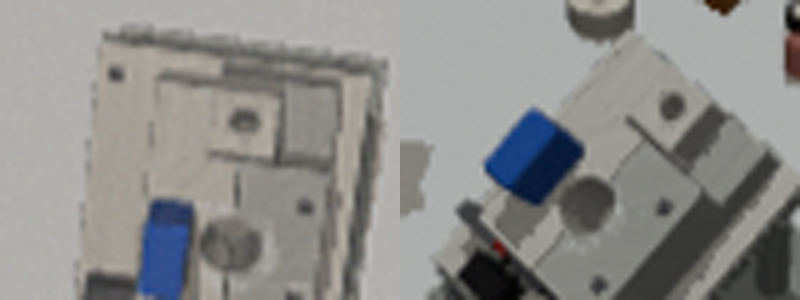

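The part lies home: the grip centre averages (45.0, 29.3) against (45, 30) nominal, the body is flat at n=46, the roller is pressed, and the bore shows at crop (245,120) and (672,105). Now the pin.

```bash
python3 -m inch '[[60,34,10,0,0.02],[60,34,10,50,0.02],[60,34,10,90,0.02],[60,34,10,120,0.02],[60,34,10,120,0.02]]'
python3 - <<'E'
from h import *
go((.450,.287,.057),head=-14.5)
b=two((249.4,181.),(262.9,196.8));print("bore",b,S(b), "nominal",W(108,0,46))
E
```

```text
time_s: 12.15
position: [0.4457, 0.2788, 0.1118]
tcp_rot: [[-0.968, 0.251, -0.004], [0.251, 0.968, 0.001], [0.005, 0.0, -1.0]]
force: [-1.0, -1.0, 0.5]
opening: 0.69
d [-2.4  9.  54.8] | t 12.15 pos [0.4457 0.2788 0.1118] head -14.53 tiltz [-0.004  0.001] F [-1.  -1.   0.5] M [0.01 0.05 0.06] open 60.0
 roll -0.0005
bore [ 0.54121028 -0.01824821  0.15012809] [108.20521548  -1.07472288  46.25967003] nominal [ 0.54116673 -0.01717198  0.149794  ]
```

```bash
python3 -m inch '[[60,-2.5,8,20,0],[60,-2.5,8,45,0],[60,-2.5,8,55,0],[60,-2.5,8,55,0],[10,-2.5,8,55,0],[10,-2.5,8,55,0],[10,-2.5,8,55,0],[10,-2.5,8,55,0]]'; python3 -m inch '[[10,0,0,0,0],[10,0,0,0,0]]'; python3 -c "
from h import *
go(head=-14.5)"
```

```text
time_s: 12.95
position: [0.4503, 0.2861, 0.0576]
tcp_rot: [[-0.968, 0.251, -0.003], [0.251, 0.968, 0.002], [0.003, 0.001, -1.0]]
force: [-0.8, -0.5, -0.5]
opening: 0.412
time_s: 13.15
position: [0.4507, 0.2866, 0.058]
tcp_rot: [[-0.968, 0.251, -0.002], [0.251, 0.968, 0.003], [0.003, 0.002, -1.0]]
force: [0.1, 1.1, 2.3]
opening: 0.324
| t 13.15 pos [0.4507 0.2866 0.058 ] head -14.53 tiltz [-0.002  0.003] F [0.1 1.1 2.3] M [ 0.23  0.04 -0.04] open 28.1
 roll -0.0005
```

```bash
python3 -m inch '[[10,0,0,-10,0],[10,0,0,-25,0],[10,0,0,-38,0],[10,0,0,-38,0],[10,0,0,-38,0]]'; python3 -c "
from h import *
go(head=-14.5)"
```

```text
time_s: 13.65
position: [0.4507, 0.2864, 0.0964]
tcp_rot: [[-0.968, 0.251, -0.001], [0.251, 0.968, 0.003], [0.002, 0.002, -1.0]]
force: [-0.6, -0.6, -0.9]
opening: 0.316
| t 13.65 pos [0.4507 0.2864 0.0964] head -14.52 tiltz [-0.001  0.003] F [-0.6 -0.6 -0.9] M [ 0.01 -0.01 -0.06] open 27.5
 roll -0.0003
```

```bash
python3 -m inch '[[10,6,0,0,0],[10,12,0,0.5,0],[10,18,0,1.3,0],[10,25,0,3,0],[10,30,0,4.8,0],[10,35,0,6.8,0],[10,36,0,7,0]]'; python3 -c "
from h import *
go(head=-14.5)"; python3 -m inch '[[10,0,0,-30,0],[10,0,0,-70,0],[10,0,0,-90,0.0],[10,0,0,-90,0.0]]'
python3 - <<'E'
from h import *
go(head=-14.5)
b,d=vision.capture("scene");np.savez("pics/s8.npz",p=b,d=d)
c=proj("scene",bot.read_state()["position"])[0];x,y=c.astype(int);print(c)
cv2.imwrite("pics/c8.png",crop(b,x-40,y-30,x+40,y+30,640,480))
E
```

```text
time_s: 14.35
position: [0.4183, 0.2957, 0.0905]
tcp_rot: [[-0.968, 0.249, 0.005], [0.249, 0.968, 0.003], [-0.004, 0.005, -1.0]]
force: [3.6, -3.5, 5.7]
opening: 0.32
| t 14.35 pos [0.4183 0.2957 0.0905] head -14.43 tiltz [0.005 0.003] F [ 3.6 -3.5  5.7] M [-0.71 -1.14 -0.04] open 27.8
 roll 0.0012
time_s: 14.75
position: [0.4186, 0.2961, 0.1827]
tcp_rot: [[-0.968, 0.249, 0.009], [0.249, 0.968, 0.005], [-0.008, 0.008, -1.0]]
force: [0.1, 0.3, -1.0]
opening: 0.323
| t 14.75 pos [0.4186 0.2961 0.1827] head -14.42 tiltz [0.009 0.005] F [ 0.1  0.3 -1. ] M [-0.02 -0.07  0.01] open 28.1
 roll 0.0014
[136.38286212 132.58432966]
```

View pics/c8.png

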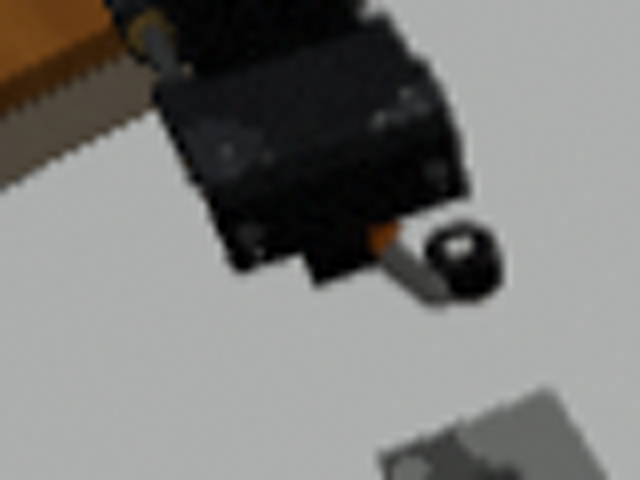

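The pin hangs tilted, with its shank from crop (385,245) to the nose at about (440,300). I'll work out the angle from the nose pixel.

Run:
```python
from h import *
s=bot.read_state();R=np.array(s["tcp_rot"]);P=np.array(s["position"])-R[:,2]*.0187
c=proj("scene",s["position"])[0].astype(int)
for th in range(15,50,5):
    a=np.radians(th);ax=-R[:,0]*np.sin(a)+R[:,2]*np.cos(a)
    print(th,[((proj("scene",P+ax*L)[0]-(c-[40,30]))*8).round(0) for L in(.0267,.0697)])
```

```text
15 [array([348., 254.]), array([407., 332.])]
20 [array([354., 250.]), array([422., 322.])]
25 [array([359., 246.]), array([436., 312.])]
30 [array([364., 241.]), array([449., 301.])]
35 [array([369., 237.]), array([461., 289.])]
40 [array([373., 232.]), array([472., 277.])]
45 [array([377., 227.]), array([482., 264.])]
```

Run:
```python
from h import *
D=np.load("pics/s8.npz");C=cloud("scene",D["d"]);s=bot.read_state();R=np.array(s["tcp_rot"]);P=np.array(s["position"])-R[:,2]*.0187
w=(C-P)@R*1000   # tool axes about pad centre
g=D["p"].max(-1)
sub=(slice(126,142),slice(140,156))
m=np.zeros(g.shape,bool);m[sub]=True
m&=(D["d"]>0)&(w[...,2]>24)&(w[...,2]<75)&(abs(w[...,1])<14)&(abs(w[...,0])<60)
q=w[m];print(len(q));print(np.c_[q,g[m]].round(0)[np.argsort(q[:,2])][:60:2])
A=np.polyfit(q[:,2],q[:,0],1);print("tilt",np.degrees(np.arctan(-A[0])),A)
c=q-q.mean(0);v=np.linalg.svd(c)[2][0];print(v,np.degrees(np.arctan2(-v[0]*np.sign(v[2]),abs(v[2]))))
```

```text
39
[[-22.  -3.  24.  81.]
 [-19.  -2.  26.  64.]
 [-18.  -4.  29.  59.]
 [-24.  -0.  31.  86.]
 [-25.  -4.  32.  78.]
 [-22.  -5.  33.  62.]
 [-15.   0.  34.  92.]
 [-28.  -1.  36. 110.]
 [-25.  -3.  36.  63.]
 [-21.  -3.  38.  59.]
 [-26.  -4.  40.  63.]
 [-21.  -3.  42.  70.]
 [-23.  -3.  43.  57.]
 [-32.  -2.  44.  64.]
 [-28.  -2.  46.  64.]
 [-34.  -3.  47.  64.]
 [-23.   0.  49.  86.]
 [-32.  -5.  49.  67.]
 [-29.  -4.  52.  60.]
 [-32.  -3.  54.  63.]]
tilt 21.82212646634518 [-0.40041949 -8.86840163]
[-4.29764189e-01  3.87561026e-04  9.02941079e-01] 25.452597968583728
```

```bash
cat >> h.py <<'E'
def pinT(n,u=108,y=-.5): return W(u,y,n+69.7)-[0,0,.0187]   # TCP for nose at height n on bore axis, pin along N
E
python3 -c "
from h import *
T=pinT(62);print(T,pinT(3))
go(T+[0,0,.05],T,head=-1.5)"
```

```text
[ 0.49831833 -0.01655012  0.2053102 ] [ 0.52780822 -0.01732234  0.1542162 ]
d [-156.4 -281.7  -75.1] d [-156.2 -282.   -25.1] | t 14.8 pos [0.4175 0.2956 0.1809] head -14.42 tiltz [0.006 0.004] F [-0.5 -0.1 -1.6] M [0.02 0.01 0.01] open 27.4
 roll -0.2255
```

```bash
python3 -m inch '[[10,0,0,-50,-0.05],[10,-20,-20,-75,-0.15],[10,-156,-282,-75,-0.225],[10,-156,-282,-75,-0.225],[10,-156,-282,-75,-0.225],[10,-156,-282,-75,-0.225],[10,-156,-282,-75,-0.225],[10,-156,-282,-75,-0.225]]'; python3 -m inch '[[10,0,0,0,0],[10,0,0,0,0]]';python3 -c "
from h import *
go(pinT(62),head=-1.5)"
```

```text
time_s: 15.6
position: [0.4965, -0.0185, 0.2528]
tcp_rot: [[-1.0, 0.028, 0.001], [0.028, 1.0, 0.005], [-0.001, 0.005, -1.0]]
force: [1.7, 0.4, -0.1]
opening: 0.313
time_s: 15.8
position: [0.4948, -0.019, 0.2503]
tcp_rot: [[-1.0, 0.031, -0.005], [0.031, 0.999, 0.007], [0.005, 0.007, -1.0]]
force: [-0.4, 0.6, -1.6]
opening: 0.319
d [-3.6  2.3 45. ] | t 15.8 pos [ 0.4948 -0.019   0.2503] head -1.76 tiltz [-0.005  0.007] F [-0.4  0.6 -1.6] M [ 0.05 -0.03  0.02] open 27.7
 roll -0.0046
```

```bash
python3 -m inch '[[10,-4,2,20,0],[10,-4,2,40,0],[10,-4,2,45,0],[10,-4,2,45,0]]';python3 - <<'E'
from h import *
go(pinT(62),head=-1.5)
b,d=vision.capture("scene");t,dt=vision.capture("top");np.savez("pics/s9.npz",p=b,d=d)
print("bore px",proj("scene",W(108,0,46))[0],"nose pred px",proj("scene",W(108,-.5,62))[0])
c=proj("scene",W(108,0,60))[0];x,y=c.astype(int);print(x,y)
cv2.imwrite("pics/c9.png",np.hstack([crop(b,x-30,y-30,x+30,y+30,480,480),crop(t,243,165,283,225,320,480)]))
E
```

```text
time_s: 16.2
position: [0.4971, -0.0151, 0.204]
tcp_rot: [[-1.0, 0.029, -0.009], [0.029, 1.0, 0.009], [0.009, 0.009, -1.0]]
force: [0.6, 0.3, -1.3]
opening: 0.323
d [-1.2 -1.4 -1.4] | t 16.2 pos [ 0.4971 -0.0151  0.204 ] head -1.66 tiltz [-0.009  0.009] F [ 0.6  0.3 -1.3] M [ 0.02 -0.04  0.01] open 28.1
 roll -0.0028
bore px [248.78321527 180.93632734] nose pred px [246.34332786 178.99573737]
246 179
```

View pics/c9.png

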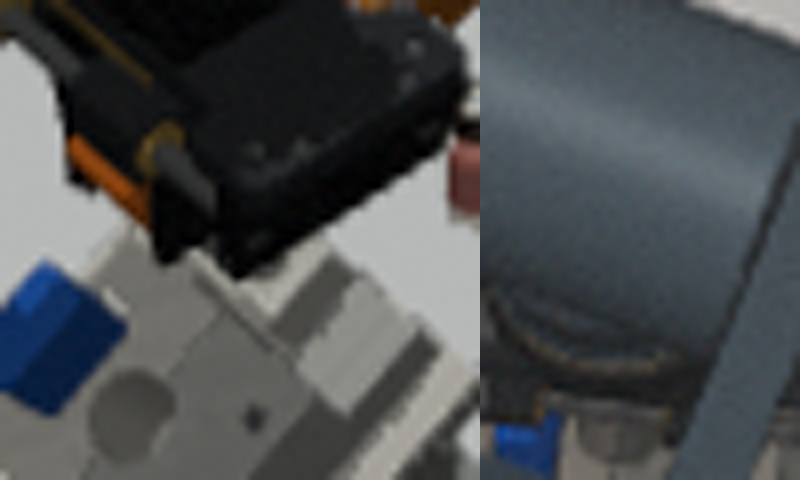

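The gripper hides the pin here. The tilting geometry at the holder rim (pad centre 26 mm out, 59 mm up, shank radius 6) gives about 29°, close to the 28 to 31° from the nose pixel. I'll go in along -N and watch the force.

```bash
python3 -m inch '[[10,-4,-1.5,4,0],[10,-7,-1.5,9,0],[10,-9,-1.5,12.5,0],[10,-10,-1.5,14,0],[10,-11,-1.5,16,0],[10,-12,-1.5,17.5,0]]';python3 -c "
from h import *
go(pinT(40),pinT(30),head=-1.5);print(S(np.array(bot.read_state()['position'])+[0,0,.0187])-[0,0,69.7])"
```

```text
time_s: 16.9
position: [0.5106, -0.0177, 0.1878]
tcp_rot: [[-1.0, 0.03, -0.005], [0.03, 1.0, 0.008], [0.005, 0.007, -1.0]]
force: [0.2, 1.3, -1.1]
opening: 0.314
d [1.3 0.8 1.6] d [-3.7  0.8 10.2] | t 16.9 pos [ 0.5106 -0.0177  0.1878] head -1.69 tiltz [-0.005  0.008] F [ 0.2  1.3 -1.1] M [ 0.04  0.05 -0.01] open 27.3
 roll -0.0034
[109.89704769  -1.36393558  40.69835366]
```

```bash
python3 -m inch '[[10,-0.5,0.8,2.5,0],[10,-1.7,0.8,5.5,0],[10,-2.9,0.8,8,0],[10,-3.9,0.8,10.2,0],[10,-3.9,0.8,10.2,0]]';python3 -c "
from h import *
go(pinT(30),pinT(20),head=-1.5);print(S(np.array(bot.read_state()['position'])+[0,0,.0187])-[0,0,69.7])"
```

```text
time_s: 17.4
position: [0.5152, -0.0171, 0.1775]
tcp_rot: [[-1.0, 0.03, -0.004], [0.03, 1.0, 0.007], [0.004, 0.007, -1.0]]
force: [1.0, -0.6, -1.7]
opening: 0.319
d [ 0.9  0.1 -0.1] d [-4.2  0.   8.5] | t 17.4 pos [ 0.5152 -0.0171  0.1775] head -1.7 tiltz [-0.004  0.007] F [ 1.  -0.6 -1.7] M [ 0.03 -0.27 -0.01] open 27.8
 roll -0.0034
[108.65641057  -0.56572012  29.47049561]
```

```bash
python3 -m inch '[[10,-1,0,2.2,0],[10,-2.2,0,4.4,0],[10,-3.3,0,6.5,0],[10,-4.4,0,8.5,0],[10,-4.4,0,8.5,0]]';python3 -c "
from h import *
go(pinT(20),pinT(10),head=-1.5);print(S(np.array(bot.read_state()['position'])+[0,0,.0187])-[0,0,69.7])"
```

```text
time_s: 17.9
position: [0.5201, -0.0172, 0.1688]
tcp_rot: [[-1.0, 0.03, -0.003], [0.03, 1.0, 0.007], [0.003, 0.007, -1.0]]
force: [2.3, 1.2, -1.1]
opening: 0.318
d [ 0.8  0.1 -0.1] d [-4.3  0.   8.5] | t 17.9 pos [ 0.5201 -0.0172  0.1688] head -1.7 tiltz [-0.003  0.007] F [ 2.3  1.2 -1.1] M [ 0.04 -0.39  0.01] open 27.7
 roll -0.0035
[108.56405673  -0.5739001   19.4954345 ]
```

Past the lower mouth (n≈19.5) with only light side force. Continuing.

```bash
python3 -m inch '[[10,-1,0,2.2,0],[10,-2,0,4.4,0],[10,-3.2,0,6.5,0],[10,-4.2,0,8.5,0],[10,-4.2,0,8.5,0]]';python3 -c "
from h import *
go(pinT(10),pinT(3),head=-1.5);print(S(np.array(bot.read_state()['position'])+[0,0,.0187])-[0,0,69.7])"
python3 -m inch '[[10,-1,0,2.2,0],[10,-2,0,4,0],[10,-2.8,0,6,0],[10,-2.8,0,6,0]]';python3 -c "
from h import *
go(pinT(3),pinT(0),head=-1.5);print(S(np.array(bot.read_state()['position'])+[0,0,.0187])-[0,0,69.7])"
```

```text
time_s: 18.4
position: [0.5248, -0.0173, 0.1602]
tcp_rot: [[-1.0, 0.03, -0.001], [0.03, 1.0, 0.007], [0.002, 0.007, -1.0]]
force: [2.5, 1.0, -0.7]
opening: 0.319
d [ 0.5  0.1 -0. ] d [-3.  0.  6.] | t 18.4 pos [ 0.5248 -0.0173  0.1602] head -1.71 tiltz [-0.001  0.007] F [ 2.5  1.  -0.7] M [ 0.14 -0.6   0.01] open 27.7
 roll -0.0037
[108.42136175  -0.56677025   9.69810149]
time_s: 18.8
position: [0.5281, -0.0173, 0.1542]
tcp_rot: [[-1.0, 0.03, -0.0], [0.03, 1.0, 0.007], [0.001, 0.007, -1.0]]
force: [1.7, 1.4, 1.7]
opening: 0.318
d [ 0.3 -0.   0. ] d [-1.2 -0.   2.6] | t 18.8 pos [ 0.5281 -0.0173  0.1542] head -1.71 tiltz [-0.     0.007] F [1.7 1.4 1.7] M [ 0.16 -0.52 -0.01] open 27.7
 roll -0.0036
[108.26003483  -0.48636341   2.85412427]
```

```bash
python3 -m inch '[[10,-0.6,0,1,0],[10,-1.2,0,2,0],[10,-1.8,0,3,0],[10,-1.8,0,3,0]]';python3 -c "
from h import *
go(head=-1.5);print(S(np.array(bot.read_state()['position'])+[0,0,.0187])-[0,0,69.7])"
python3 -m inch '[[10,-0.6,0,1.3,0],[10,-1.2,0,2.6,0],[10,-1.6,0,3.5,0],[10,-1.6,0,3.5,0]]';python3 -c "
from h import *
go(head=-1.5);print(S(np.array(bot.read_state()['position'])+[0,0,.0187])-[0,0,69.7])"
```

```text
time_s: 19.2
position: [0.5295, -0.0176, 0.1528]
tcp_rot: [[-1.0, 0.03, -0.001], [0.03, 1.0, 0.007], [0.001, 0.007, -1.0]]
force: [-3.4, 1.0, 15.4]
opening: 0.319
| t 19.2 pos [ 0.5295 -0.0176  0.1528] head -1.69 tiltz [-0.001  0.007] F [-3.4  1.  15.4] M [ 0.11  0.27 -0.04] open 27.8
 roll -0.0034
[108.71845079  -0.73036219   0.97308495]
time_s: 19.6
position: [0.5292, -0.0176, 0.1519]
tcp_rot: [[-1.0, 0.029, -0.004], [0.029, 1.0, 0.006], [0.004, 0.006, -1.0]]
force: [-7.8, 0.4, 24.0]
opening: 0.323
| t 19.6 pos [ 0.5292 -0.0176  0.1519] head -1.66 tiltz [-0.004  0.006] F [-7.8  0.4 24. ] M [0.17 0.89 0.  ] open 28.1
 roll -0.0028
[108.04459777  -0.70131882   0.24876617]
```

```bash
python3 -m inch '[[10,0,0,-0.5,0],[46,0,0,-0.5,0],[46,0,0,-0.5,0],[46,0,0,-0.5,0],[46,0,0,-20,0],[46,0,0,-60,0],[46,0,0,-100,0]]'; python3 -m inch '[[60,0,150,-20,0],[60,0,280,-20,0],[60,0,280,-20,0],[60,0,280,-20,0],[60,0,280,-20,0],[60,0,280,-20,0],[60,0,280,-20,0]]'
python3 - <<'E'
from h import *
go()
b,d=vision.capture("scene");t,dt=vision.capture("top")
for n,p,dd in(("scene",b,d),("top",t,dt)):
    C=cloud(n,dd);ok=dd>0;w=C@fr()*1000-O
    hsv=cv2.cvtColor(p,cv2.COLOR_RGB2HSV);m=(cv2.inRange(hsv,(5,120,60),(24,255,255))>0)&ok&(abs(w[...,0]-108)<40)&(abs(w[...,1])<40)&(w[...,2]>60)
    q=w[m];top=q[q[:,2]>np.percentile(q[:,2],50)];print(n,"head",len(q),np.percentile(q[:,2],[50,75,90,98]).round(1),top.mean(0).round(1),cv2.minAreaRect(top[:,:2].astype(np.float32)),"fit",np.linalg.lstsq(np.c_[top[:,:2],np.ones(len(top))],top[:,2],rcond=None)[0].round(3))
    m=(cv2.inRange(hsv,(100,120,50),(125,255,255))>0)&ok&(abs(w[...,0]-45)<50)&(abs(w[...,1]-30)<40)&(w[...,2]>76);print(" grip",w[m].mean(0).round(1))
cv2.imwrite("pics/c10.png",np.hstack([crop(t,220,170,300,230,400,300),crop(b,190,150,290,225,400,300)]))
E
```

```text
time_s: 20.3
position: [0.5287, -0.0181, 0.2515]
tcp_rot: [[-1.0, 0.029, -0.008], [0.029, 1.0, 0.007], [0.008, 0.007, -1.0]]
force: [-0.2, 0.5, 0.9]
opening: 0.524
time_s: 21.0
position: [0.5365, 0.2657, 0.2729]
tcp_rot: [[-1.0, 0.024, -0.008], [0.024, 1.0, 0.008], [0.009, 0.008, -1.0]]
force: [0.1, -0.4, 0.4]
opening: 0.69
| t 21.0 pos [0.5365 0.2657 0.2729] head -1.36 tiltz [-0.008  0.008] F [ 0.1 -0.4  0.4] M [-0.03 -0.03 -0.03] open 60.1
scene head 177 [89.1 91.1 92.2 93.2] [105.2  -1.8  91.1] ((104.90589141845703, -0.6609573364257812), (26.410295486450195, 25.8336238861084), 3.718304395675659) fit [6.0000e-03 7.0000e-03 9.0543e+01]
 grip [44.9 27.9 81.8]
top head 131 [87.2 89.2 90.5 92.2] [106.2   0.3  89.5] ((106.04035186767578, 0.09822654724121094), (25.95557975769043, 24.727432250976562), 5.316416263580322) fit [ 2.4000e-02 -4.2000e-02  8.6927e+01]
 grip [45.1 31.1 80. ]
```

View pics/c10.png

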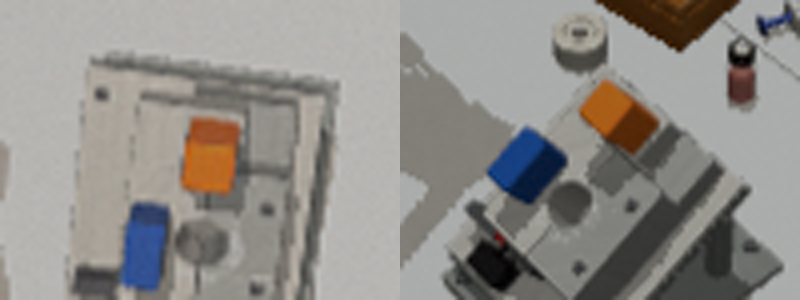

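Run:
```python
from h import *
for n in("scene","top"):
    p,dd=vision.capture(n);C=cloud(n,dd);ok=dd>0;w=C@fr()*1000-O;hsv=cv2.cvtColor(p,cv2.COLOR_RGB2HSV)
    for nm,lo,hi,u,y,z in(("head",(5,120,60),(24,255,255),106,0,90),("grip",(100,120,50),(125,255,255),45,30,82)):
        m=(cv2.inRange(hsv,lo,hi)>0)&ok&(abs(w[...,0]-u)<8)&(abs(w[...,1]-y)<7)&(abs(w[...,2]-z)<8);q=w[m]
        print(n,nm,len(q),"n med",np.median(q[:,2]).round(2),"mean",q[:,2].mean().round(2),"slope",np.polyfit(q[:,0],q[:,2],1).round(3))
    m=ok&(abs(w[...,0]-50)<60)&(w[...,1]>-40)&(w[...,1]<40)&(abs(w[...,2]-46)<4);print(" body n",np.median(w[m][:,2]))
```

```text
scene head 32 n med 90.91 mean 91.15 slope [-9.00000e-02  1.00669e+02]
scene grip 28 n med 82.73 mean 82.55 slope [5.8000e-02 7.9967e+01]
 body n 46.37295774257778
top head 29 n med 88.16 mean 88.38 slope [ 0.133 74.267]
top grip 29 n med 79.98 mean 79.93 slope [-3.9000e-02  8.1676e+01]
 body n 44.30126876710506
```

The head sits 8.2 to 8.4 mm above the grip top in both views, against 8.0 nominal, so it is flush within noise. I'll give it one gentle press with shut fingers on top of the head to make sure it's home.

```bash
python3 -c "
from h import *
T=W(106,-.5,92);print(T)
go(T+[0,0,.06],T+[-.002,0,.01],T)"
```

```text
[ 0.51643012 -0.0170244   0.18863   ]
d [  11.8 -278.1   22.6] d [  13.3 -278.5   72.6] d [  11.2 -278.5   82.6] | t 21.2 pos [0.5367 0.2605 0.2727] head -1.71 tiltz [-0.01   0.006] F [-0.3 -0.3 -0.7] M [-0.04  0.02  0.03] open 59.9
```

```bash
python3 -m inch '[[0,12,-278,20,0],[0,12,-278,20,0],[0,12,-278,20,0],[0,12,-278,20,0],[0,12,-278,20,0],[0,12,-278,20,0],[0,12,-278,22,0],[0,12,-278,22,0]]'; python3 -c "
from h import *
T=W(106,-.5,92)
go(T+[0,0,.012],T)"
```

```text
time_s: 22.0
position: [0.5155, -0.0185, 0.2489]
tcp_rot: [[-0.999, 0.034, -0.011], [0.034, 0.999, 0.007], [0.011, 0.006, -1.0]]
force: [0.5, 0.1, 0.0]
opening: 0.057
d [-1.4  1.2 48.3] d [-1.6  1.1 60.3] | t 22.0 pos [ 0.5155 -0.0185  0.2489] head -1.96 tiltz [-0.011  0.007] F [0.5 0.1 0. ] M [-0.03  0.01 -0.03] open 5.0
```

```bash
python3 -m inch '[[0,5,1,25,0],[0,4,1,40,0],[0,3,1,48,0],[0,3,1,51,0],[0,3,1,51,0]]'; python3 -m inch '[[0,-0.6,0,1,0],[0,-1.2,0,2,0],[0,-1.8,0,3,0],[0,-2.3,0,4,0],[0,-2.3,0,4,0]]';python3 -c "
from h import *
go()"
```

```text
time_s: 22.5
position: [0.5121, -0.0165, 0.198]
tcp_rot: [[-0.999, 0.033, -0.011], [0.033, 0.999, 0.007], [0.011, 0.007, -1.0]]
force: [-0.5, -0.3, 0.7]
opening: 0.003
time_s: 23.0
position: [0.5144, -0.0166, 0.194]
tcp_rot: [[-0.999, 0.033, -0.011], [0.033, 0.999, 0.007], [0.011, 0.007, -1.0]]
force: [0.6, 0.2, -0.6]
opening: 0.007
| t 23.0 pos [ 0.5144 -0.0166  0.194 ] head -1.91 tiltz [-0.011  0.007] F [ 0.6  0.2 -0.6] M [-0.03  0.01 -0.01] open 0.6
```

```bash
python3 -m inch '[[0,-0.6,0,1,0],[0,-1.2,0,2,0],[0,-1.8,0,3,0],[0,-2.3,0,4,0],[0,-2.3,0,4,0]]';python3 -c "
from h import *
go()"
```

```text
time_s: 23.5
position: [0.5176, -0.0169, 0.1917]
tcp_rot: [[-0.999, 0.033, -0.008], [0.033, 0.999, 0.006], [0.009, 0.006, -1.0]]
force: [-2.1, -1.0, 10.9]
opening: 0.005
| t 23.5 pos [ 0.5176 -0.0169  0.1917] head -1.91 tiltz [-0.008  0.006] F [-2.1 -1.  10.9] M [0.05 0.28 0.01] open 0.4
```

```bash
python3 -m inch '[[0,-0.6,0,1,0],[0,-1.2,0,2,0],[0,-1.2,0,2,0]]';python3 -c "
from h import *
go()"
```

```text
time_s: 23.8
position: [0.5188, -0.0171, 0.1917]
tcp_rot: [[-0.999, 0.033, -0.008], [0.033, 0.999, 0.006], [0.008, 0.005, -1.0]]
force: [-4.1, -0.5, 13.7]
opening: 0.009
| t 23.8 pos [ 0.5188 -0.0171  0.1917] head -1.89 tiltz [-0.008  0.006] F [-4.1 -0.5 13.7] M [ 0.07  0.65 -0.02] open 0.8
```

The head doesn't give at 14 N. Retreat and do the final check.

```bash
python3 -m inch '[[0,3,0,-5,0],[0,3,0,-30,0],[0,3,0,-70,0],[0,3,120,-70,0],[0,3,250,-70,0],[0,3,250,-70,0],[0,3,250,-70,0],[0,3,250,-70,0]]';python3 - <<'E'
from h import *
go()
b,_=vision.capture("scene");q,dq=vision.capture("top")
for n in("scene","top"):
    p,dd=vision.capture(n);C=cloud(n,dd);ok=dd>0;w=C@fr()*1000-O;hsv=cv2.cvtColor(p,cv2.COLOR_RGB2HSV)
    for nm,lo,hi,u,y,z in(("head",(5,120,60),(24,255,255),106,0,90),("grip",(100,120,50),(125,255,255),45,30,82)):
        m=(cv2.inRange(hsv,lo,hi)>0)&ok&(abs(w[...,0]-u)<25)&(abs(w[...,1]-y)<25)&(abs(w[...,2]-z)<5);print(n,nm,w[m].mean(0).round(1),np.median(w[m][:,2]).round(2))
cv2.imwrite("pics/c11.png",np.hstack([crop(q,200,130,320,250,400,400),crop(b,180,130,320,270,400,400)]))
E
```

```text
time_s: 24.6
position: [0.5243, 0.2344, 0.2629]
tcp_rot: [[-0.999, 0.033, -0.008], [0.033, 0.999, 0.005], [0.008, 0.005, -1.0]]
force: [0.1, -0.4, -0.5]
opening: 0.007
| t 24.6 pos [0.5243 0.2344 0.2629] head -1.9 tiltz [-0.008  0.005] F [ 0.1 -0.4 -0.5] M [-0.01  0.01 -0.02] open 0.6
scene head [106.2  -2.6  89.7] 89.79
scene grip [44.8 27.9 81.8] 81.76
top head [106.2   0.4  88.2] 87.95
top grip [45.5 30.9 80.4] 80.34
```

Head minus grip is now 8.0 and 7.6 mm (nominal 8), the part hasn't moved and the arm is clear, so I'm handing in.

```bash
python3 -c "
from rig import bot
print(bot.hand_in())"
```

```text
the job is handed in; nothing more can be done
None
```

I laid the silver mould half with the blue grip at home on the stand, put the hinge pin through both knuckles, let go, and handed the job in at about 25 s. `hand_in` gave no verdict.

- **Mould half:** I tilted it to the slope against the plate's upper edge, slid it down until the ledge stopped it, then to -y until the steel half stopped it (15 N). Its grip centre measured about (u 45, y 29.4) against (45, 30) nominal. The body lay flat with its top at n ≈ 46, and the roller looked pushed in.
- **Pin:** I tilted it about 29° in the holder's mouth and ran it in along the bore with little side force. It came to a hard stop at 24 N, and after release the head did not give under a 14 N press.
- **Last check:** the head top was 8.0 mm (scene) and 7.6 mm (top) above the grip top, against 8.0 nominal. The hand was empty and clear, with no outside force.

**Not confirmed:**
- The two cameras disagree by 2 to 3 mm in y and about 1.5 mm in n, so these positions rest on differences and on touch.
- I judged the lever only from the picture, not from its angle.
- The final crop could not be viewed because the picture limit was reached. In the earlier crops the vial and the weight-like disc by the stand were standing. The resin mount was last seen before the pin work, but the arm never went near it.

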